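# Fit the wide scrubbing brush to the cleaner's chuck

## Robot

A 6-joint arm with a two-finger parallel gripper is mounted at the origin on the work surface. World frame = base frame: x ahead of the robot, y to its left, z up, the work surface at z = 0. Lengths are in m, angles in rad, forces in N, time in s.
With the tool pointing down it reaches from about 0.25 to 0.725 m from the base axis. Payload 4 kg.
Tool frame: the origin (TCP) lies at the very end of the fingers, on their centre line; the grasp point (between the pads) lies 19 mm behind it; z points along the fingers, y is the line along which they close (so a half turn about z gives the same grasp; the last joint's range is limited). The gripper opens to 85 mm and grips with 20 to 120 N. Pads are 22 mm wide; open, the fingers measure 114 mm over their backs; the gripper's body (76 mm by 85 mm) begins 54 mm behind the grasp point. The pads swing forward as they close: fully open they stand 13 mm farther back than shut.
Start: joints at [-1.246, 0.241, 0.005, 1.335, 0, 1.571], TCP at [0.16, -0.474, 0.231] pointing down, gripper open.
Joint ranges: [-2.72, 2.72], [-1.05, 1.87], [-1.09, 1.28], [-1.99, 2.15], [-1.42, 1.44], [-3.14, 3.14]. Speed limits (rad/s): [2.79, 2.79, 3.14, 3.14, 3.14, 3.14].

## Interface

Orientations are given as a unit quaternion [x, y, z, w].
In Python, from workcell import bot, vision, workorder, boxes_of gives the robot as it stands.
- The arm moves only by the tool send_rows, never from a script. Its argument "motion" is text: rows parted by semicolons, each of 5 numbers parted by spaces: the closure, from -1 (fully open) to 1 (shut), so that 0 is half open, then the shift along the tool's x, y, z in cm, then the turn about the tool's z in rad. In form: claw x y z twist; .... A call has 1 to 5 rows; each row is the pose to reach, as a shift and turn from the pose commanded when the call began, along the tool's axes at that moment; what a row does not reach only later rows make up. A row lasts 1/10 s, in which the tool goes at most 50 mm and 8.59 degrees, less where a joint would pass 70% of its speed; a pose out of reach is approached as far as the arm can. A call with a gripper value outside its range is refused whole. The fingers move at their own pace and stop on an object; the grip force is fixed at half the most. Time passes only in rows, so rows that repeat a pose let the fingers close. It gives the time, the measured TCP pose, the force, the opening and the grip force at its end, in the units of the state.
- bot.get_obs(): the state, without advancing time (a new reading comes with each control period).
- vision.camera(name): name is "scene" or "top" or "wrist"; returns the picture (400x640x3 uint8, red, green, blue); there is no depth.
- vision.camera_model(name): a dict with "fov_y" (degrees; the focal length in pixels is half the picture's height over the tangent of half this angle, whatever the lens; pixels are square), "cx", "cy" (the principal point, pixels), "world_from_camera" (4x4, takes a point from camera to world coordinates); the wrist camera has in their place "hand_eye" (4x4, takes a point from camera to tool coordinates, whose origin is the TCP and whose axes are the flange's). Camera axes: x right, y down, z forward; pixel columns grow to the right and rows downward; lengths in m; the calibration is good to about 2 mm. A picture is of the moment at which its call begins: read the wrist's pose just before it. camera_model takes no time and is no camera call.
- workorder.job_done(): hands the job in; it is judged then, once.
Trained networks look in the newest picture that a camera, given by its name, has taken for a name from the list of things; names that differ only in an ending like _2 or _b are one class to them, and where a whole thing is asked for, a point or a joint stands for the part that bears it (a point fixed in the world has none). Each returns a list of dicts, best first, with "conf" (0 to 1); they miss things now and then, are a little off and sometimes report something else, mostly with a low value. They report only what shows in the picture. A call takes as long as a camera call. They do not tell look-alikes from the thing itself.
- boxes_of(camera, target): "rect" ([centre column, centre row, width, height] in pixels, round what is visible of it).
The state is a dict: "clock": time; "joint_pos": joint angles; "joint_vel": joint speeds; "tau": joint torques, N m; "eef_pos": TCP position; "tool_rot": TCP orientation; "ft_force": force on the tool from outside, world axes, zero at the start; "ft_torque": the same for the moment, N m; "grip_width": finger opening in m; "grasp_force": force on a finger pad.
Only numpy, scipy, OpenCV 4.12 (cv2) and the standard library are available. Lean on these libraries where they do the work, as an engineer would, in place of code of your own. Each camera call takes 0.05 s, during which the arm holds its last target. There are 200 camera calls.

## Task

Get the boot and ball cleaner ready: lay the bail that was left across its chuck flat in the steel tray with the other bail, then take the short wide brush out of the leaning holder, set its square shank on the chuck's square hole, turn it gently under light pressure until it drops in, and push it fully home, without forcing it, until the spring balls click and its flange sits flush on the chuck. Let go, leaving it upright there, and leave everything else where it is.

Things in the scene. Friction and masses are not known exactly. Their poses are not given: they have to be found in the camera images.
- bail_mid (a point): One maple bail (wooden, turned, 105 mm long overall, 30 g) lying across the top of the chuck. Point: the middle of its barrel, which is 54 mm long and 14 mm thick; grasp the barrel. x: along the bail (thin 9 mm spigots at both ends, to x = -55 and +49 mm); z is up while it lies.
- twin_mid (a point): The other, identical bail, lying in the tray along the tray's x, 45 mm to the tray's +y side of the middle. Point: the middle of its barrel. Leave it there.
- tray_in (a point): Fixed open steel tray 170 (x) by 150 (y) by 30 mm high, walls and floor 5 mm. Point: the centre of its inner floor, 5 mm above the counter; z up. A bail lying on the floor has its middle 7 mm above this point. The tray and the holder can be on either side of the drive.
- brush_grip (a point): The short wide brush (180 g, varies), 121 mm long, in either socket of the leaning holder. Point: centre of its square grip block (26 x 26 mm, 45 mm tall, sides along this frame's x, y). z: along the brush, shank to grip. It leans 0.42 rad (24 deg), top along the holder's -x, towards the robot; pull it out along its z by 40 mm before turning it.
- brush_seat (a point): On the wide brush's axis at the underside of its flange (48 mm across, 6 mm thick), 68.5 mm below brush_grip along z. Between flange and grip block is the bristle drum, 46 mm across, 40 mm tall. Below this point is the square shank, 20 x 20 mm, 30 mm long, sides parallel to the grip's, foot tapered to 16.5 mm over the last 3.5 mm; a 16 mm square neck 13.5 to 22.5 mm below this point takes the spring balls.
- slim_grip (a point): The other brush: taller and slimmer (136 mm long, drum 28 mm in diameter), leaning in the other socket, 110 mm from the wide one. Point: the centre of its grip block (26 x 26 x 35 mm), z along the brush. Not wanted: leave it in its socket.
- rack: Fixed holder: base plate 130 x 200 x 8 mm with a leaning bar that has two square sockets 22.5 mm wide, at y = +55 and -55 mm; the brushes' flanges rest on the bar's top. Origin: middle of the base's underside, on the counter; z up. Either brush can be in either socket. Highest point of the bar about 75 mm.
- drive_mouth (a point): The chuck: a steel 48 mm square block on the drive, with a 22.5 mm square hole, 34 mm deep, in its top. Point: on its axis at the top face, 74 mm above the counter; z up; x, y are the gearbox's. The chuck has stopped at any angle, not given: turn the shank on it under 3 to 8 N until it drops in (the fit repeats every quarter turn; above about 0.12 N m the chuck turns along).
- drive: The cleaner: fixed grey gearbox 120 x 120 x 38 mm, motor can (60 mm thick) out of its +x side to 110 mm. Origin: underside, on the chuck's axis. Two spring balls stand out of the hole's walls 18.5 mm below its mouth: the shank drops freely about 15 mm, then takes some 6 to 15 N to push past them; home, its flange rests on the chuck's top (brush_grip 68.5 mm above drive_mouth).
- mug: White handleless cup, 72 mm wide, 85 mm tall, about 130 mm from the drive on the robot's side. Origin: centre of its underside. Leave it.
- soap: Clear soap bottle, 52 mm wide, 125 mm tall, about 155 mm beyond the drive's axis. Origin: centre of its underside. Leave it.
- nailbrush: Wooden nail brush 45 x 100 x 30 mm lying near the left edge. Origin: centre of its underside. Leave it.
Mind the look-alikes: they are no part of the job. Leave any purple look-alike of the part that bears bail_mid alone. Leave any blue look-alike of the drive alone.

How it is judged:
On the way, in this order (a step that is already met when the one before it is completed fails the run):
1. the bail lies flat in the tray (x of bail_mid in the frame of tray_in between -0.055 and 0.055 m and y of bail_mid in the frame of tray_in between -0.06 and 0.06 m and z of bail_mid in the frame of tray_in below 0.02 m and angle between bail_mid's own x axis and vertical above 1.3 rad and linear speed of bail below 0.03 m/s), for 0.2 s.
2. the brush's shank has dropped into the chuck's hole (8 mm or more, on its axis) (z of brush_grip in the frame of drive_mouth below 0.0905 m and horizontal distance between brush_grip and drive_mouth below 0.008 m and angle between brush_grip's own z axis and vertical below 0.12 rad), for 0.2 s.
At the end, for the whole second after the job is handed in: The brush stands at rest in the chuck, clicked home: flange within 2.5 mm of the chuck's top, grip within 5 mm of its axis and 3.4 degrees of vertical; the bail lies flat at rest on the tray's floor, its middle within 55 mm (x) and 60 mm (y) of the tray's centre (all of step 1 and z of brush_grip in the frame of drive_mouth between 0.0645 and 0.071 m and horizontal distance between brush_grip and drive_mouth below 0.005 m and angle between brush_grip's own z axis and vertical below 0.06 rad and linear speed of brush below 0.02 m/s); the robot touches nothing.
It fails at once if the slim brush is moved by more than 20 mm (distance of slim_grip from where it was at the start of the episode above 0.02 m).
It fails at once if any other bystander (bail in the tray, mug, soap bottle, nail brush) is moved by more than 30 mm (distance of any of twin_mid, mug, soap, nailbrush from where it was at the start of the episode above 0.03 m).
It fails at once if the brush is forced against the drive with more than 60 N (contact force between brush and drive above 60 N).
It also fails if it takes over 72 s, if anything falls off the work surface, if the arm or the gripper's body presses on something with over 40 N, if the wrist force passes 120 N, or if a joint passes its speed limit or range.

## Working session

There is one attempt and no reset: what is moved stays moved. The work goes in short steps, Python scripts to look and compute and a tool call to move; the robot and the scene stay as the last step left them, time stands still between calls to the robot, and variables do not carry over. Pictures are saved under pics/ and viewed, at most 10 in all, crops included, and the job is handed in when it is done.

Besides the shell and the picture viewer there is one more tool, called after "Emit:" as name(argument=value, ...), one argument or row to a line, values as JSON. send_rows: Moves the arm, as the interface text tells. Its arguments: {"type":"object","properties":{"motion":{"type":"string"}},"required":["motion"]}

```bash
ls; mkdir -p pics
cat > h.py <<'E'
import numpy as np, cv2
from workcell import bot, vision, workorder, boxes_of
from scipy.spatial.transform import Rotation as R
def shot(cam,name=None):
    o=bot.get_obs(); im=vision.camera(cam)
    if name: cv2.imwrite(f'pics/{name}.png',im[:,:,::-1])
    return im,o
def model(cam,o=None):
    m=vision.camera_model(cam); f=200/np.tan(np.radians(m['fov_y'])/2)
    if cam=='wrist':
        T=np.eye(4);T[:3,:3]=R.from_quat(o['tool_rot']).as_matrix();T[:3,3]=o['eef_pos']
        T=T@np.array(m['hand_eye'])
    else: T=np.array(m['world_from_camera'])
    return f,m['cx'],m['cy'],T
def onplane(M,u,v,z):
    f,cx,cy,T=M; d=T[:3,:3]@np.array([(u-cx)/f,(v-cy)/f,1]); c=T[:3,3]
    return c+d*(z-c[2])/d[2]
def proj(M,p):
    f,cx,cy,T=M; q=T[:3,:3].T@(np.asarray(p)-T[:3,3]); return np.array([f*q[0]/q[2]+cx,f*q[1]/q[2]+cy])
E
python3 - <<'E'
from h import *
np.set_printoptions(precision=3,suppress=True)
for c in ['top','scene']:
    im,o=shot(c,c); m=vision.camera_model(c); print(c,{k:np.array(v) for k,v in m.items()})
    for t in ['bail_mid','tray_in','brush_grip','slim_grip','rack','drive','drive_mouth','mug','soap']:
        print(t,[(np.round(d['rect']),round(d['conf'],2)) for d in boxes_of(c,t)[:4]])
print(vision.camera_model('wrist')); print(bot.get_obs())
E
```

```text
pics
top {'fov_y': array(51.829), 'cx': array(317.201), 'cy': array(202.692), 'world_from_camera': array([[-0.019, -0.984,  0.178,  0.356],
       [-1.   ,  0.021,  0.006,  0.084],
       [-0.01 , -0.178, -0.984,  1.134],
       [ 0.   ,  0.   ,  0.   ,  1.   ]])}
bail_mid [(array([371., 222.,  40.,  14.]), 0.75), (array([311., 225.,   5.,  30.]), 0.44), (array([444., 184.,  31.,  26.]), 0.37)]
tray_in [(array([248., 194.,  62.,  70.]), 0.9)]
brush_grip [(array([486., 185.,  22.,  23.]), 0.64)]
slim_grip [(array([445., 185.,  27.,  19.]), 0.61)]
rack [(array([457., 192.,  78.,  49.]), 0.61)]
drive [(array([456., 270.,  50.,  69.]), 0.95)]
drive_mouth [(array([455., 272.,  52.,  70.]), 0.74), (array([369., 215.,  53.,  64.]), 0.64)]
mug [(array([362., 276.,  27.,  30.]), 0.63)]
soap [(array([372., 168.,  21.,  22.]), 0.84)]
scene {'fov_y': array(49.872), 'cx': array(321.645), 'cy': array(195.815), 'world_from_camera': array([[-0.538,  0.695, -0.477,  1.072],
       [ 0.843,  0.437, -0.314,  0.444],
       [-0.01 , -0.571, -0.821,  1.027],
       [ 0.   ,  0.   ,  0.   ,  1.   ]])}
bai
[... 635 characters left out ...]
3, 'cx': 320.70108512182276, 'cy': 195.83873115890148, 'hand_eye': array([[ 0.001, -0.948, -0.319,  0.082],
       [ 1.   ,  0.001,  0.   ,  0.   ],
       [ 0.   , -0.319,  0.948, -0.142],
       [ 0.   ,  0.   ,  0.   ,  1.   ]])}
{'clock': 1.0, 'joint_pos': array([-1.246,  0.241,  0.005,  1.335,  0.   ,  1.571]), 'joint_vel': array([-0.001,  0.002, -0.001,  0.   , -0.   , -0.002]), 'tau': array([  0.   , -37.222,  25.27 ,   0.001,   0.   ,   0.   ]), 'eef_pos': array([ 0.16 , -0.474,  0.231]), 'tool_rot': array([ 0.987,  0.162, -0.   , -0.   ]), 'ft_force': array([-0.077, -0.579, -0.533]), 'ft_torque': array([ 0.063, -0.004, -0.017]), 'grasp_force': 0.0, 'grip_width': 0.08558688058915581}
```

Run:
```python
import cv2
a=cv2.imread('pics/top.png')[140:320,205:525]; cv2.imwrite('pics/a.png',cv2.resize(a,None,fx=2.5,fy=2.5,interpolation=cv2.INTER_CUBIC))
```

```text
(no output)
```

View pics/a.png

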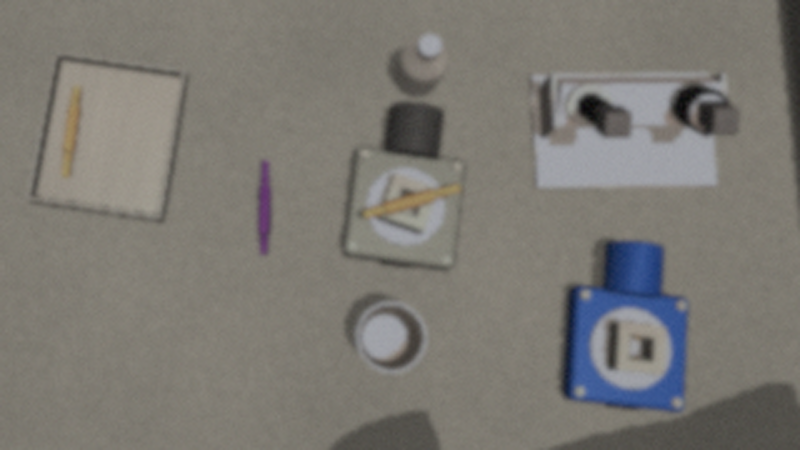

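View pics/scene.png

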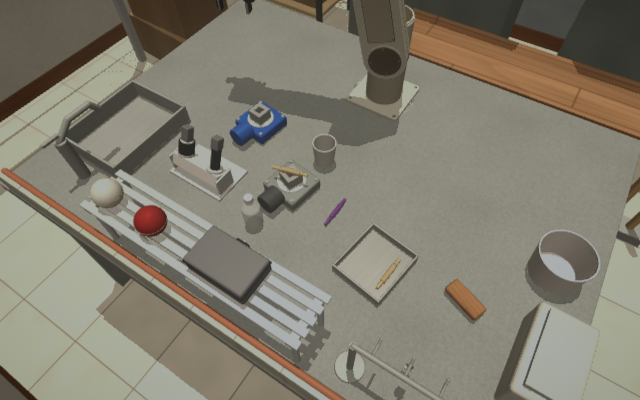

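Run:
```python
from h import *
np.set_printoptions(precision=3,suppress=True)
M=model('top')
g=lambda x,y:(205+x/2.5,140+y/2.5)
def P(n,x,y,z): print(n,onplane(M,*g(x,y),z))
P('bail',411,203,.081);P('bailL',362,215,.081);P('bailR',460,188,.081)
for i,(x,y) in enumerate([(62,58),(186,73),(163,218),(35,203)]): P('tray rim%d'%i,x,y,.03)
P('twin',72,132,.012);P('twinT',78,88,.012);P('twinB',67,176,.012)
for x,y in [(361,151),(463,163),(448,268),(346,254)]: P('gbx',x,y,.038)
for x,y in [(533,187),(717,186),(533,73),(728,73)]: P('rack',x,y,.008)
P('slim grip',614,122,.13);P('wide grip',727,121,.12);P('soaptop',430,43,.125);P('mug',390,335,.085)
for x,y in [(537,187),(717,184)]: P('r',x,y,.008)
```

```text
bail [ 0.495 -0.042  0.081]
bailL [0.484 0.008 0.081]
bailR [ 0.51  -0.094  0.081]
tray rim0 [0.672 0.332 0.03 ]
tray rim1 [0.652 0.194 0.03 ]
tray rim2 [0.491 0.22  0.03 ]
tray rim3 [0.51  0.358 0.03 ]
twin [0.592 0.323 0.012]
twinT [0.642 0.318 0.012]
twinB [0.542 0.328 0.012]
gbx [0.559 0.004 0.038]
gbx [ 0.543 -0.105  0.038]
gbx [ 0.431 -0.084  0.038]
gbx [0.448 0.024 0.038]
rack [ 0.52  -0.186  0.008]
rack [ 0.517 -0.389  0.008]
rack [ 0.65  -0.194  0.008]
rack [ 0.645 -0.413  0.008]
slim grip [ 0.566 -0.241  0.13 ]
wide grip [ 0.567 -0.358  0.12 ]
soaptop [ 0.653 -0.063  0.125]
mug [ 0.362 -0.015  0.085]
r [ 0.52  -0.191  0.008]
r [ 0.519 -0.389  0.008]
```

```bash
cat >> h.py <<'E'
def yaw(o):
    x=R.from_quat(o['tool_rot']).as_matrix()[:,0]; return np.arctan2(x[1],x[0])
def delta(p,yw=None):
    o=bot.get_obs(); Rm=R.from_quat(o['tool_rot']).as_matrix()
    d=Rm.T@(np.array(p)-o['eef_pos'])*100
    tw=0 if yw is None else -((yw-yaw(o)+np.pi)%(2*np.pi)-np.pi)
    print('delta cm',np.round(d,2),'twist',round(tw,3),'yaw',round(np.degrees(yaw(o)),1),'pos',np.round(o['eef_pos'],4),'j',np.round(o['joint_pos'],2))
E
python3 -c "
from h import *
delta([.495,-.042,.19],np.radians(104.3))"
```

```text
delta cm [ 45.57 -30.22   4.13] twist -1.496 yaw 18.6 pos [ 0.1596 -0.4739  0.2313] j [-1.25  0.24  0.    1.34  0.    1.57]
```

Emit:
send_rows(
  motion="-1 45.6 -30.2 0 -1.496; -1 45.6 -30.2 0 -1.496; -1 45.6 -30.2 0 -1.496; -1 45.6 -30.2 0 -1.496; -1 45.6 -30.2 0 -1.496",
)

```text
clock: 1.5
eef_pos: [0.3139, -0.275, 0.2315]
tool_rot: [0.858, 0.514, 0.0, 0.0]
ft_force: [1.8, -2.0, 0.0]
grip_width: 0.0851
grasp_force: 0.0
```

```bash
python3 -c "
from h import *
delta([.495,-.042,.19],np.radians(104.3))"
```

```text
delta cm [29.09  4.99  4.16] twist -0.74 yaw 61.9 pos [ 0.3139 -0.275   0.2315] j [-0.72  0.08 -0.19  1.3   0.    1.34]
```

Emit:
send_rows(
  motion="-1 29 5 4 -0.74; -1 29 5 4 -0.74; -1 29 5 4 -0.74; -1 29 5 4 -0.74; -1 29 5 4 -0.74",
)

```text
clock: 2.0
eef_pos: [0.4673, -0.08, 0.1977]
tool_rot: [0.613, 0.79, 0.0, 0.0]
ft_force: [0.7, -0.6, -0.1]
grip_width: 0.0855
grasp_force: 0.0
```

```bash
python3 -c "
from h import *
delta([.495,-.042,.19],np.radians(104.3))"
```

```text
delta cm [3.   3.62 0.77] twist 0.001 yaw 104.3 pos [ 0.4673 -0.08    0.1977] j [-0.17  0.21 -0.13  1.24 -0.    1.15]
```

Emit:
send_rows(
  motion="-1 3 3.6 0.8 0; -1 3 3.6 0.8 0; -1 3 3.6 0.8 0",
)

```text
clock: 2.3
eef_pos: [0.4939, -0.0431, 0.1891]
tool_rot: [0.615, 0.789, -0.001, -0.001]
ft_force: [1.1, -0.5, 0.1]
grip_width: 0.0856
grasp_force: 0.0
```

Run:
```python
from h import *
im,o=shot('wrist','w1'); M=model('wrist',o)
for t in ['bail_mid','drive_mouth','drive']:
    print(t,[(np.round(d['rect']),round(d['conf'],2)) for d in boxes_of('wrist',t)[:3]])
print(proj(M,[.495,-.042,.081]),o['eef_pos'])
```

```text
bail_mid [(array([376.,  16., 104.,  33.]), 0.89), (array([326., 188.,  13., 124.]), 0.79)]
drive_mouth [(array([168., 313., 154., 115.]), 0.8), (array([346., 167., 194., 151.]), 0.56)]
drive [(array([344., 169., 197., 154.]), 0.96), (array([172., 312., 154., 118.]), 0.59)]
[322.47270925 192.29554975] [ 0.4938514  -0.04309133  0.18905217]
```

View pics/w1.png

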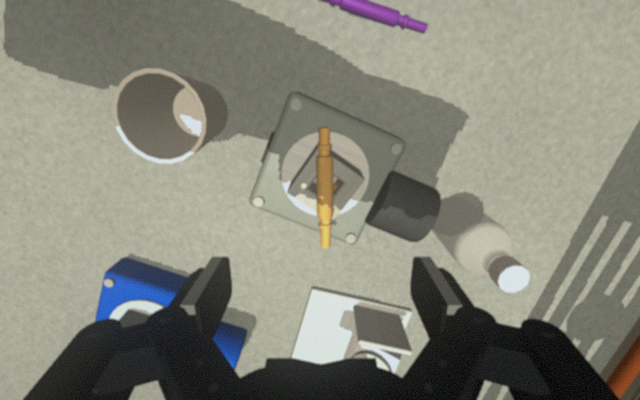

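Run:
```python
from h import *
im,o=shot('wrist'); M=model('wrist',o)
b=onplane(M,325,182,.081); a=onplane(M,324,128,.081); c=onplane(M,326,247,.081); print(a,b,c,np.degrees(np.arctan2(*(a-c)[1::-1])))
corn=[onplane(M,*p,.074) for p in [(323,146),(364,178),(288,187)]]
for k in corn: print(k)
e=corn[1]-corn[0]; print('chuck edge deg',np.degrees(np.arctan2(e[1],e[0])),np.linalg.norm(e), 'centre',(corn[1]+corn[2])/2)
g=[onplane(M,*p,.038) for p in [(295,93),(405,142),(357,243),(250,203)]]
print('gearbox ctr',np.mean(g,0)); e=g[1]-g[0]; print(np.degrees(np.arctan2(e[1],e[0])),np.linalg.norm(e))
delta([b[0],b[1],.077])
```

```text
[0.48313727 0.00726392 0.081     ] [ 0.49468238 -0.03526885  0.081     ] [ 0.5102749  -0.09340476  0.081     ] 105.08680674167216
[ 0.48614674 -0.00778699  0.074     ]
[ 0.52654372 -0.02581755  0.074     ]
[ 0.46557396 -0.04914762  0.074     ]
chuck edge deg -24.052841833399516 0.044238183408417 centre [ 0.49605884 -0.03748258  0.074     ]
gearbox ctr [ 0.49783764 -0.03864823  0.038     ]
-9.261602546045053 0.11033137457493754
delta cm [ 0.95  0.36 11.31] twist 0 yaw 103.8 pos [ 0.4934 -0.0453  0.1901] j [-0.09  0.25 -0.09  1.23 -0.    1.24]
```

Emit:
send_rows(
  motion="-1 0.7 0.3 5 0; -1 0.7 0.3 10 0; -1 0.7 0.3 11.2 0; -1 0.7 0.3 11.2 0",
)

```text
clock: 2.95
eef_pos: [0.4923, -0.0374, 0.0753]
tool_rot: [0.617, 0.787, -0.002, -0.002]
ft_force: [0.1, -1.0, -0.3]
grip_width: 0.0851
grasp_force: 0.0
```

```bash
python3 -c "
from h import *
delta([.495,-.039,.077])"
```

```text
delta cm [-0.22  0.22 -0.17] twist 0 yaw 103.9 pos [ 0.4923 -0.0374  0.0753] j [-0.08  0.36 -0.26  0.95 -0.    1.25]
```

Emit:
send_rows(
  motion="0.3 0 0.2 -0.2 0; 1 0 0.2 -0.2 0; 1 0 0.2 -0.2 0; 1 0 0.2 -0.2 0; 1 0 0.2 -0.2 0",
)

```text
clock: 3.45
eef_pos: [0.4975, -0.0361, 0.0804]
tool_rot: [0.616, 0.788, 0.0, 0.001]
ft_force: [-2.3, 1.1, 17.5]
grip_width: 0.0126
grasp_force: 39.3
```

Emit:
send_rows(
  motion="1 0 0 0 0; 1 0 0 0 0; 1 0 0 -3 0; 1 0 0 -8 0",
)

```text
clock: 3.85
eef_pos: [0.4939, -0.0358, 0.157]
tool_rot: [0.616, 0.788, -0.003, -0.004]
ft_force: [0.8, -0.9, -0.6]
grip_width: 0.0122
grasp_force: 59.1
```

```bash
python3 -c "
from h import *
print(bot.get_obs()['grip_width'],bot.get_obs()['grasp_force'])
delta([.579,.256,.16],np.radians(170.8))"
```

```text
0.012224328745720948 59.123108983039856
delta cm [26.25 15.31 -0.35] twist -1.166 yaw 104.0 pos [ 0.4939 -0.0358  0.157 ] j [-0.07  0.28 -0.14  1.16  0.    1.25]
```

Emit:
send_rows(
  motion="1 26.2 15.3 0 -1.166; 1 26.2 15.3 0 -1.166; 1 26.2 15.3 0 -1.166; 1 26.2 15.3 0 -1.166; 1 26.2 15.3 0 -1.166",
)

```text
clock: 4.35
eef_pos: [0.5674, 0.2058, 0.1595]
tool_rot: [0.281, 0.96, -0.0, -0.0]
ft_force: [0.8, -0.8, -0.7]
grip_width: 0.0119
grasp_force: 59.1
```

```bash
python3 -c "
from h import *
delta([.579,.256,.12],np.radians(170.8))"
```

```text
delta cm [1.73 4.85 3.94] twist -0.41 yaw 147.3 pos [0.5674 0.2058 0.1595] j [ 0.35  0.48  0.17  1.26 -0.    0.92]
```

Emit:
send_rows(
  motion="1 1.7 4.9 2 -0.41; 1 1.7 4.9 2 -0.41; 1 1.7 4.9 2 -0.41; 1 1.7 4.9 2 -0.41",
)

```text
clock: 4.75
eef_pos: [0.5791, 0.255, 0.1385]
tool_rot: [0.083, 0.997, -0.0, -0.001]
ft_force: [0.3, 0.1, 0.5]
grip_width: 0.0118
grasp_force: 59.1
```

Run:
```python
from h import *
im,o=shot('wrist','w2'); M=model('wrist',o)
for t in ['bail_mid','tray_in']:
    print(t,[(np.round(d['rect']),round(d['conf'],2)) for d in boxes_of('wrist',t)[:3]])
delta([.579,.256,.012],np.radians(170.8))
```

```text
bail_mid [(array([143., 124.,  52., 123.]), 0.8), (array([ 33., 179.,  65., 206.]), 0.63), (array([321., 256.,  26., 186.]), 0.58)]
tray_in [(array([365., 185., 199., 200.]), 0.78)]
delta cm [ 0.1   0.19 12.76] twist -0.009 yaw 170.3 pos [0.5797 0.2539 0.1396] j [0.41 0.55 0.23 1.25 0.   0.58]
```

View pics/w2.png

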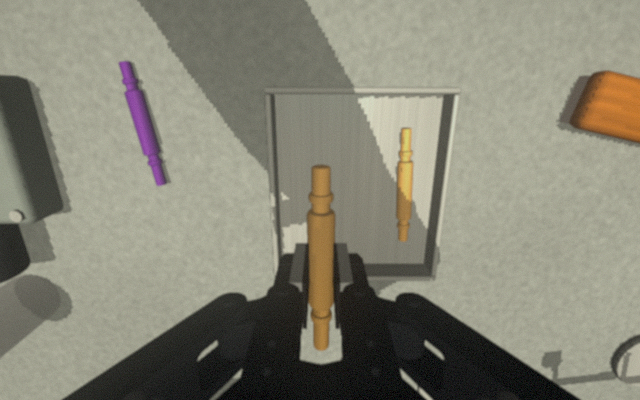

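Emit:
send_rows(
  motion="1 0.1 0.2 5 0; 1 0.1 0.2 9 0; 1 0.1 0.2 11.2 0; 1 0.1 0.2 12.2 0; 1 0.1 0.2 12.2 0",
)

```text
clock: 5.4
eef_pos: [0.5783, 0.2555, 0.0165]
tool_rot: [0.084, 0.996, -0.001, -0.001]
ft_force: [0.2, -0.2, -0.1]
grip_width: 0.0117
grasp_force: 59.1
```

Emit:
send_rows(
  motion="1 0 0 0.3 0; 1 0 0 0.3 0; 0.3 0 0 0.3 0; 0.3 0 0 0.3 0; 0.3 0 0 0.3 0",
)

```text
clock: 5.9
eef_pos: [0.5795, 0.2566, 0.0154]
tool_rot: [0.083, 0.997, 0.0, 0.001]
ft_force: [0.4, 1.2, -0.1]
grip_width: 0.0299
grasp_force: 0.0
```

Emit:
send_rows(
  motion="0.3 0 0 -4 0; 0 0 0 -9 0; -0.3 0 0 -14 0; -0.3 0 0 -18 0",
)

```text
clock: 6.3
eef_pos: [0.5796, 0.2567, 0.1983]
tool_rot: [0.083, 0.997, 0.001, 0.002]
ft_force: [0.2, -0.3, -0.2]
grip_width: 0.0553
grasp_force: 0.0
```

Run:
```python
from h import *
im,o=shot('wrist','w3'); M=model('wrist',o)
cv2.imwrite('pics/w3c.png',im[100:,200:520,::-1])
im,_=shot('top','top2'); cv2.imwrite('pics/top2.png',cv2.resize(im[150:280,400:520,::-1],None,fx=4,fy=4,interpolation=cv2.INTER_CUBIC))
a=cv2.resize(cv2.imread('pics/w3c.png'),(480,450)); b=cv2.resize(cv2.imread('pics/top2.png'),(320,347)); b=cv2.copyMakeBorder(b,0,103,0,0,0)
cv2.imwrite('pics/j.png',np.hstack([a,b]))
for t in ['bail_mid','tray_in']:
    print(t,[(np.round(d['rect']),round(d['conf'],2)) for d in boxes_of('wrist',t)[:3]])
delta([.56,-.35,.25],np.radians(180))
```

```text
bail_mid [(array([321., 172.,  14.,  96.]), 0.8), (array([170., 116.,  36., 103.]), 0.6)]
tray_in [(array([351., 169., 162., 168.]), 0.91)]
delta cm [ -8.13 -60.15  -5.46] twist -0.167 yaw 170.4 pos [0.5798 0.2568 0.1964] j [ 0.42  0.52  0.33  1.38 -0.    0.58]
```

View pics/j.png

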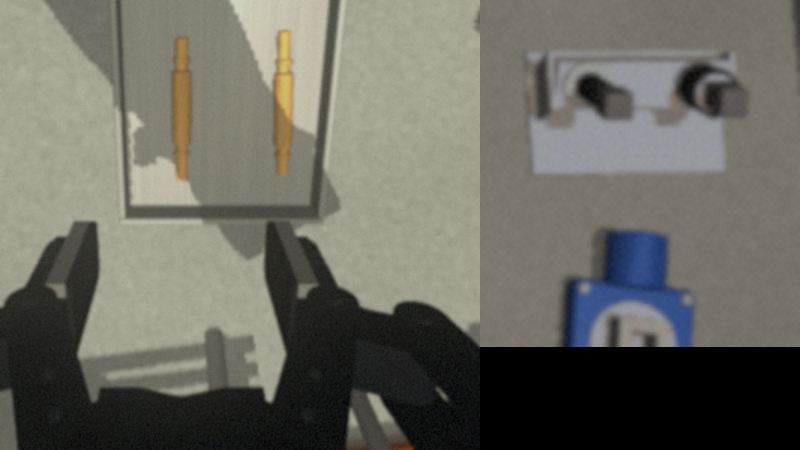

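Emit:
send_rows(
  motion="-1 -8.1 -60.2 -5.5 -0.167; -1 -8.1 -60.2 -5.5 -0.167; -1 -8.1 -60.2 -5.5 -0.167; -1 -8.1 -60.2 -5.5 -0.167; -1 -8.1 -60.2 -5.5 -0.167",
)

```text
clock: 7.0
eef_pos: [0.5692, 0.0065, 0.2148]
tool_rot: [-0.0, 1.0, -0.0, -0.002]
ft_force: [0.8, 0.6, -0.5]
grip_width: 0.0851
grasp_force: 0.0
```

```bash
python3 -c "
from h import *
delta([.56,-.35,.25],np.radians(180))"
```

```text
delta cm [  0.96 -35.65  -3.51] twist 0.001 yaw -180.0 pos [0.5692 0.0065 0.2148] j [0.01 0.39 0.17 1.36 0.   0.01]
```

Emit:
send_rows(
  motion="-1 1 -35.6 -3.5 0; -1 1 -35.6 -3.5 0; -1 1 -35.6 -3.5 0; -1 1 -35.6 -3.5 0; -1 1 -35.6 -3.5 0",
)

```text
clock: 7.5
eef_pos: [0.5625, -0.2419, 0.2392]
tool_rot: [-0.0, 1.0, 0.001, -0.002]
ft_force: [0.2, -0.5, -0.0]
grip_width: 0.0854
grasp_force: 0.0
```

Emit:
send_rows(
  motion="-1 0 -10.6 -0.8 0; -1 0 -10.6 -0.8 0; -1 0 -10.6 -0.8 0; -1 0 -10.6 -0.8 0",
)

```text
clock: 7.9
eef_pos: [0.5626, -0.3479, 0.2464]
tool_rot: [0.002, 1.0, 0.001, -0.002]
ft_force: [-0.2, 0.8, 0.3]
grip_width: 0.0854
grasp_force: 0.0
```

Run:
```python
from h import *
im,o=shot('wrist','w4'); M=model('wrist',o)
for t in ['brush_grip','slim_grip','rack']:
    print(t,[(np.round(d['rect']),round(d['conf'],2)) for d in boxes_of('wrist',t)[:3]])
delta([.56,-.35,.25],np.radians(180))
```

```text
brush_grip [(array([326., 201.,  48.,  49.]), 0.7)]
slim_grip [(array([446., 201.,  92.,  48.]), 0.91)]
rack [(array([372., 179., 174., 114.]), 0.61)]
delta cm [ 0.41 -0.55 -0.11] twist 0.002 yaw -179.9 pos [ 0.5641 -0.3445  0.2489] j [-0.55  0.58  0.56  1.55  0.   -0.55]
```

View pics/w4.png

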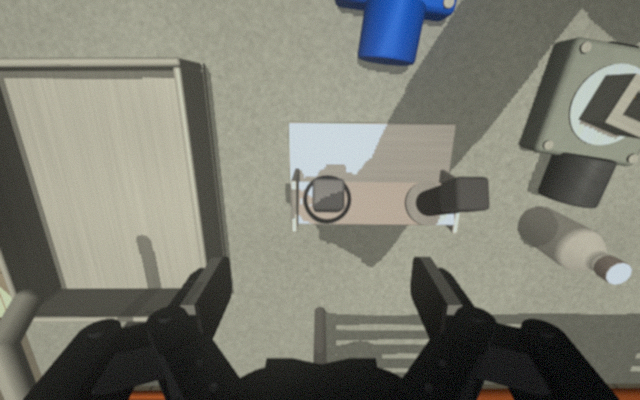

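Run:
```python
from h import *
o=bot.get_obs(); Mw=model('wrist',o); Mt=model('top')
def tri(obs):
    A=np.zeros((3,3));b=np.zeros(3)
    for M,u,v in obs:
        f,cx,cy,T=M; d=T[:3,:3]@np.array([(u-cx)/f,(v-cy)/f,1]); d/=np.linalg.norm(d); P=np.eye(3)-np.outer(d,d); A+=P;b+=P@T[:3,3]
    return np.linalg.solve(A,b)
print('wide',tri([(Mw,328,195),(Mt,205+726/2.5,140+120/2.5)]))
print('slim',tri([(Mw,472,193),(Mt,205+616/2.5,140+122/2.5)]))
for z in (.12,.132,.15): print(z,onplane(Mw,328,195,z),onplane(Mt,205+726/2.5,140+120/2.5,z))
print(onplane(Mw,289,123,.008),onplane(Mw,455,125,.008))
im=cv2.imread('pics/w4.png')[100:250,260:500]; cv2.imwrite('pics/w4c.png',cv2.resize(im,None,fx=3,fy=3,interpolation=cv2.INTER_CUBIC))
```

```text
wide [ 0.55902097 -0.33910679  0.16038466]
slim [ 0.55659185 -0.23111489  0.16645111]
0.12 [ 0.5721717  -0.33795868  0.12      ] [ 0.56767028 -0.35676427  0.12      ]
0.132 [ 0.56819082 -0.33828274  0.132     ] [ 0.5651708  -0.35154449  0.132     ]
0.15 [ 0.56221948 -0.33876883  0.15      ] [ 0.56142158 -0.34371481  0.15      ]
[ 0.51908999 -0.38236909  0.008     ] [ 0.52078472 -0.18416577  0.008     ]
```

View pics/w4c.png

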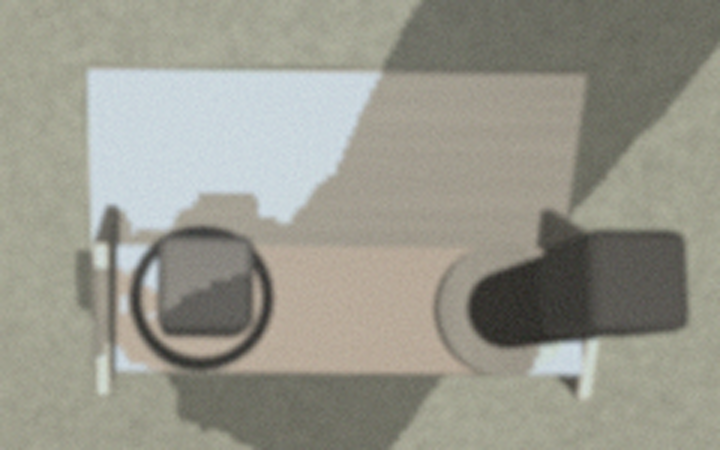

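```bash
python3 -c "
from h import *
delta([.568,-.339,.117],np.radians(179.5))"
```

```text
delta cm [-0.41  0.54 13.19] twist 0.011 yaw -179.9 pos [ 0.5641 -0.3445  0.2489] j [-0.55  0.58  0.56  1.55  0.   -0.55]
```

Emit:
send_rows(
  motion="-1 -0.4 0.5 4 0.01; -1 -0.4 0.5 7 0.01; -1 -0.4 0.5 10 0.01; -1 -0.4 0.5 13 0.01; -1 -0.4 0.5 13 0.01",
)

```text
clock: 8.6
eef_pos: [0.5653, -0.3376, 0.1146]
tool_rot: [0.004, 1.0, 0.003, -0.004]
ft_force: [-0.4, 0.7, -1.0]
grip_width: 0.0856
grasp_force: 0.0
```

Emit:
send_rows(
  motion="0 0 0 0 0; 0 0 0 0 0",
)

```text
clock: 8.8
eef_pos: [0.5695, -0.3414, 0.1222]
tool_rot: [0.004, 1.0, -0.001, 0.002]
ft_force: [0.8, -0.0, 0.3]
grip_width: 0.059
grasp_force: 0.0
```

Run:
```python
from h import *
im,o=shot('wrist','w5')
delta([.568,-.339,.117],np.radians(179.5))
M=model('wrist',o)
print(proj(M,[.561,-.339,.152]),proj(M,[.568,-.339,.117]))
```

```text
delta cm [0.16 0.27 0.53] twist -0.0 yaw 179.5 pos [ 0.5696 -0.3417  0.1223] j [-0.54  0.62  0.31  1.25 -0.   -0.53]
[326.91039132 278.34614378] [325.79666149 251.80016904]
```

View pics/w5.png

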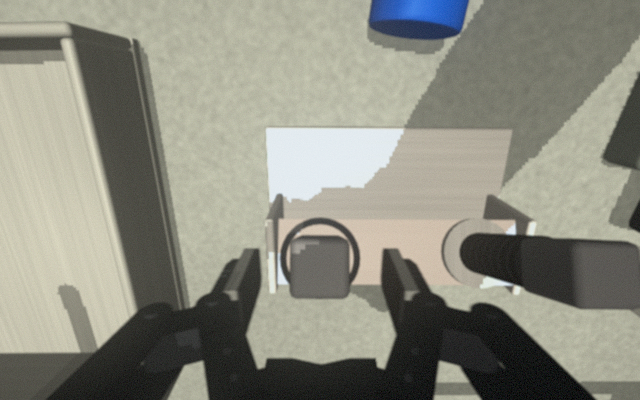

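Run:
```python
from h import *
M=model('wrist',bot.get_obs())
for z in (.14,.145,.15,.155,.16): print(z,onplane(M,321,266,z), [.5721-.3317*(z-.12)+.0012])
```

```text
0.14 [ 0.56265893 -0.34175815  0.14      ] [0.566666]
0.145 [ 0.55960837 -0.3417291   0.145     ] [0.5650075]
0.15 [ 0.55655782 -0.34170006  0.15      ] [0.563349]
0.155 [ 0.55350726 -0.34167101  0.155     ] [0.5616905]
0.16 [ 0.5504567  -0.34164196  0.16      ] [0.560032]
```

Emit:
send_rows(
  motion="0 0.3 0 0.7 0; 0 0.3 0 0.7 0; 0.5 0.3 0 0.7 0; 1 0.3 0 0.7 0; 1 0.3 0 0.7 0",
)

```text
clock: 9.35
eef_pos: [0.5648, -0.3417, 0.1129]
tool_rot: [0.005, 1.0, -0.0, -0.0]
ft_force: [-1.2, -0.4, 1.8]
grip_width: 0.0253
grasp_force: 59.2
```

Emit:
send_rows(
  motion="1 0 0 0 0; 1 0 0 0 0; 1 0 0 0 0",
)

```text
clock: 9.65
eef_pos: [0.5649, -0.3417, 0.1129]
tool_rot: [0.005, 1.0, -0.0, 0.0]
ft_force: [-2.5, -0.8, 3.2]
grip_width: 0.0252
grasp_force: 59.3
```

Emit:
send_rows(
  motion="1 0.2 0 -0.46 0; 1 0.4 0 -0.91 0; 1 0.6 0 -1.37 0; 1 0.82 0 -1.83 0; 1 0.98 0 -2.2 0",
)

```text
clock: 10.15
eef_pos: [0.5551, -0.3413, 0.1351]
tool_rot: [0.005, 1.0, -0.0, 0.0]
ft_force: [0.1, 0.2, -1.5]
grip_width: 0.0251
grasp_force: 58.9
```

Run:
```python
from h import *
im,o=shot('wrist','w6'); s,_=shot('scene')
print(o['ft_force'],o['eef_pos'],o['grip_width'])
s=cv2.resize(s[100:220,140:320,::-1],None,fx=3,fy=3,interpolation=cv2.INTER_CUBIC)
a=cv2.resize(im[:,160:480,::-1],(260,325)); a=cv2.copyMakeBorder(a,0,35,0,0,0)
cv2.imwrite('pics/j2.png',np.hstack([s,a]))
```

```text
[ 0.10537692  0.15590933 -1.51603837] [ 0.55510359 -0.34129094  0.13509676] 0.025095220157174913
```

View pics/j2.png

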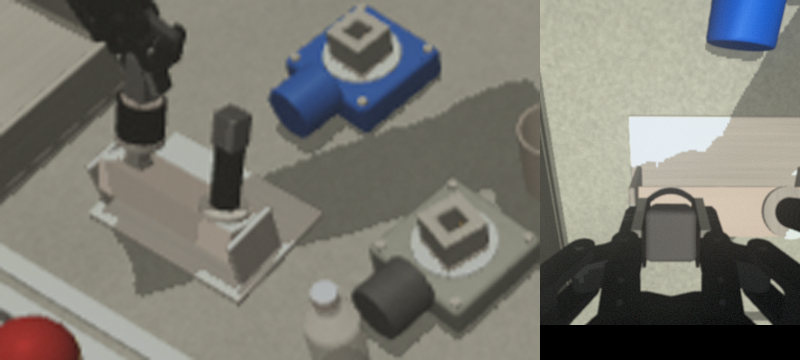

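Emit:
send_rows(
  motion="1 -0.45 0 -0.2 0; 1 -0.86 0 -0.34 0; 1 -1.4 0 -0.5 0; 1 -1.94 0 -0.64 0; 1 -1.94 0 -0.64 0",
)

```text
clock: 10.75
eef_pos: [0.5724, -0.3414, 0.1398]
tool_rot: [0.005, 1.0, 0.0, -0.003]
ft_force: [-4.4, -0.7, -0.2]
grip_width: 0.0252
grasp_force: 59.8
```

Emit:
send_rows(
  motion="1 -0.55 0 -0.12 0; 1 -1.1 0 -0.19 0; 1 -1.7 0 -0.23 0; 1 -2.3 0 -0.25 0; 1 -2.5 0 -0.25 0",
)

```text
clock: 11.25
eef_pos: [0.5963, -0.3415, 0.1417]
tool_rot: [0.005, 1.0, 0.001, -0.005]
ft_force: [-8.4, -0.4, -0.6]
grip_width: 0.0255
grasp_force: 61.0
```

Run:
```python
from h import *
im,o=shot('wrist','w7'); s,_=shot('scene')
print(o['ft_force'],o['ft_torque'],o['eef_pos'],o['grip_width'])
s=cv2.resize(s[100:220,140:320,::-1],None,fx=3,fy=3,interpolation=cv2.INTER_CUBIC)
a=cv2.resize(im[:,160:480,::-1],(260,325)); a=cv2.copyMakeBorder(a,0,35,0,0,0)
cv2.imwrite('pics/j3.png',np.hstack([s,a]))
```

```text
[-8.41909412 -0.44984726 -0.62912592] [-0.09846759  1.99996941 -0.03457931] [ 0.59634798 -0.34150505  0.1417104 ] 0.02550014463962093
```

View pics/j3.png

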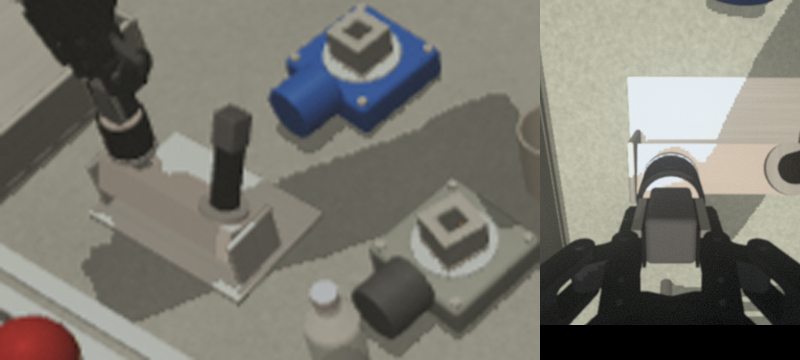

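Run:
```python
from h import *
M=model('scene'); p=np.array([.5963,-.3415,.1607])
for t in (-.4,-.2,0,.2,.42):
    ax=np.array([-np.sin(t),0,np.cos(t)])
    q=[(proj(M,p-ax*s)-[140,100])*3 for s in (.0265,.0645,.0725)]
    d=q[1]-q[0]; print(t,np.round(q,0).tolist(),np.degrees(np.arctan2(d[0],d[1])))
o=bot.get_obs();M=model('wrist',o)
for t in (-.4,-.2,0,.2,.42):
    ax=np.array([-np.sin(t),0,np.cos(t)]); 
    print(t,[np.round((proj(M,p-ax*s)-[160,0])*[.8125,.8125]+[540,0]) for s in (-.018,.0265,.0645,.0725)])
```

```text
-0.4 [[126.0, 104.0], [147.0, 120.0], [151.0, 123.0]] 53.38462873220977
-0.2 [[123.0, 109.0], [139.0, 130.0], [143.0, 135.0]] 36.90579273803501
0 [[119.0, 113.0], [130.0, 140.0], [133.0, 145.0]] 22.330693149211196
0.2 [[115.0, 116.0], [121.0, 148.0], [122.0, 154.0]] 9.934745034097794
0.42 [[111.0, 119.0], [110.0, 154.0], [109.0, 161.0]] -1.5615928916271877
-0.4 [array([671., 258.]), array([671., 192.]), array([671., 153.]), array([671., 147.])]
-0.2 [array([671., 254.]), array([671., 198.]), array([671., 167.]), array([671., 162.])]
0 [array([671., 248.]), array([671., 205.]), array([671., 182.]), array([671., 178.])]
0.2 [array([671., 242.]), array([671., 212.]), array([671., 197.]), array([671., 195.])]
0.42 [array([671., 233.]), array([671., 221.]), array([671., 215.]), array([671., 213.])]
```

Emit:
send_rows(
  motion="1 0 0 -2 0; 1 0 0 -4.5 0; 1 1 0 -8 0; 1 3 0 -11.5 0; 1 5 0 -14 0",
)

```text
clock: 11.85
eef_pos: [0.5502, -0.3413, 0.2857]
tool_rot: [0.004, 1.0, -0.001, 0.001]
ft_force: [0.7, 0.0, -1.2]
grip_width: 0.0253
grasp_force: 61.5
```

Run:
```python
from h import *
print(bot.get_obs()['ft_force'])
# aim TCP over chuck, tip 30mm above: seat=.074+.030+.03 ; grip=seat+.0685 ; tcp=grip-.016
delta([.497,-.038,.262],np.radians(180-24))
```

```text
[ 0.69308958  0.01147943 -1.18358111]
delta cm [ 5.6  30.29  2.32] twist 0.41 yaw 179.5 pos [ 0.5502 -0.3413  0.2857] j [-0.56  0.55  0.6   1.62  0.   -0.55]
```

Emit:
send_rows(
  motion="1 5.6 30.3 0 0.41; 1 5.6 30.3 0 0.41; 1 5.6 30.3 0 0.41; 1 5.6 30.3 0 0.41; 1 5.6 30.3 0 0.41",
)

```text
clock: 12.35
eef_pos: [0.5063, -0.093, 0.2837]
tool_rot: [0.209, 0.978, 0.0, 0.0]
ft_force: [0.3, 0.8, -1.7]
grip_width: 0.0251
grasp_force: 61.5
```

Run:
```python
from h import *
delta([.497,-.038,.262],np.radians(180-24))
```

```text
delta cm [3.1  4.64 2.17] twist -0.001 yaw 155.9 pos [ 0.5063 -0.093   0.2837] j [-0.18  0.25  0.16  1.47  0.    0.24]
```

Emit:
send_rows(
  motion="1 1.6 2.3 0 0; 1 3.1 4.6 1 0; 1 3.1 4.6 1 0; 1 3.1 4.6 1 0",
)

```text
clock: 12.75
eef_pos: [0.4972, -0.0398, 0.2736]
tool_rot: [0.207, 0.978, -0.0, 0.0]
ft_force: [1.0, -0.1, -1.5]
grip_width: 0.0252
grasp_force: 61.5
```

Run:
```python
from h import *
np.set_printoptions(linewidth=200,suppress=True,precision=3)
w,o=shot('wrist','w8'); s,_=shot('scene','s8'); t_,_=shot('top','t8'); print(o['eef_pos'],o['ft_force'],o['ft_torque'])
g=cv2.cvtColor(w,cv2.COLOR_RGB2GRAY).astype(int)
print('col profile rows 120..330 step3, u=321+-3'); print(g[120:330:3,318:325].mean(1).astype(int))
M=model('wrist',o); p=o['eef_pos']-np.array([0,0,-.019-.0])
tx=R.from_quat(o['tool_rot']).as_matrix()[:,0]; z=np.array([0,0,1.])
for t in (-.2,-.1,0,.1,.2):
    ax=np.cos(t)*z+np.sin(t)*tx; n=np.cos(t)*tx-np.sin(t)*z   # top leans toward tool +x for t>0
    f=lambda a,r: proj(M,p+a*ax+r*n)[1]
    print(t,'blocktop near/far %.0f %.0f'%(f(.0195,.013),f(.0195,-.013)),'drum top rim %.0f'%f(-.0255,.023),'drum bot %.0f'%f(-.0655,.023),'flange top %.0f bot %.0f'%(f(-.0655,.024),f(-.0715,.024)),'foot %.0f'%f(-.1015,.008))
```

```text
[ 0.497 -0.04   0.274] [ 0.973 -0.143 -1.527] [-0.073 -0.045 -0.057]
col profile rows 120..330 step3, u=321+-3
[131 148 209 222 227 227 229 133 125 222 218 223 199 227 227 227 208 102  92 124 138 139 133 144  80  53  54  53  50  49  54  55  81 192 192 193 194  93  60  61  61  60  57  57  58  58  57  58  58
  59  73  87  92  95  94  94  94  93  94  94  93  92  93  94  92  90  91  89 136 179]
-0.2 blocktop near/far 293 337 drum top rim 208 drum bot 172 flange top 170 bot 166 foot 169
-0.1 blocktop near/far 287 337 drum top rim 210 drum bot 180 flange top 179 bot 175 foot 181
0 blocktop near/far 281 335 drum top rim 213 drum bot 189 flange top 187 bot 185 foot 194
0.1 blocktop near/far 274 334 drum top rim 216 drum bot 198 flange top 196 bot 194 foot 206
0.2 blocktop near/far 268 331 drum top rim 219 drum bot 207 flange top 206 bot 204 foot 219
```

```bash
cat > fit.py <<'E'
from h import *
from scipy.optimize import least_squares
def tiltfit(o,obs):
    M=model('wrist',o); p=o['eef_pos']+np.array([0,0,.019])
    tx=R.from_quat(o['tool_rot']).as_matrix()[:,0]; z=np.array([0,0,1.])
    def res(q):
        t,a,r=q; ax=np.cos(t)*z+np.sin(t)*tx; n=np.cos(t)*tx-np.sin(t)*z; c=p+a*ax+r*n
        f=lambda h,rr: proj(M,c+h*ax+rr*n)[1]
        return np.array([f(.0225,.013),f(.0225,-.013),f(-.0225,.023),f(-.0625,.0235)])-obs
    s=least_squares(res,[0,0,0],x_scale=[.1,.005,.005]); return s.x,s.fun
if __name__=='__main__':
    g=cv2.cvtColor(cv2.imread('pics/w8.png'),cv2.COLOR_BGR2GRAY).astype(int)
    p=g[:,316:327].mean(1).astype(int); print(p[165:240]); print(p[262:330])
    o=bot.get_obs()
    for b in (190,192,194): print(b,tiltfit(o,np.array([271,323.5,216,b])))
E
python3 fit.py
```

```text
[215 211 208 198 161 117  98 100  97  91  93 108 124 133 138 137 136 136
 138 139 140 133 117 115 140 155 130  82  57  53  54  53  55  53  52  54
  53  54  51  49  52  52  49  49  51  54  54  55  55  52  54  77 126 171
 191 196 194 193 195 194 193 194 194 194 184 146  93  63  60  60  61  61
  60  60  59]
[ 58  57  58  57  55  58  61  67  73  78  82  86  88  90  92  92  93  95
  94  94  93  95  93  93  95  93  94  93  94  93  93  94  94  94  93  94
  93  92  93  92  92  92  93  92  93  93  92  93  93  92  92  92  93  90
  92  92  91  91  91  90  86  99 135 163 177 179 177 178]
190 (array([ 0.01912075, -0.0168451 , -0.0054057 ]), array([ 1.44754593, -0.59276   , -2.59272473,  1.75665389]))
192 (array([ 0.03422069, -0.01681557, -0.00533815]), array([ 1.02657019, -0.41492232, -1.852376  ,  1.25463105]))
194 (array([ 0.04927042, -0.01677641, -0.00526755]), array([ 0.60954967, -0.24314649, -1.10796685,  0.75016817]))
```

```bash
cat > ck.py <<'E'
from h import *
from scipy.ndimage import map_coordinates
from scipy.optimize import differential_evolution
def grad(fn):
    g=cv2.GaussianBlur(cv2.cvtColor(cv2.imread(fn),cv2.COLOR_BGR2GRAY).astype(float),(0,0),1.2)
    return cv2.Sobel(g,cv2.CV_64F,1,0),cv2.Sobel(g,cv2.CV_64F,0,1)
def score(G,M,A,B):
    s=0
    for a,b in zip(A,B):
        n=20; P=np.array([proj(M,a+(b-a)*k) for k in np.linspace(.05,.95,n)]); d=P[-1]-P[0]; d/=np.linalg.norm(d)
        gx,gy=[map_coordinates(g,[P[:,1],P[:,0]],order=1) for g in G]
        s+=min(abs(np.mean(-gx*d[1]+gy*d[0])),150)
    return s/len(A)
def sq(c,th,h):
    k=np.array([[1,1],[-1,1],[-1,-1],[1,-1]])*h
    r=np.array([[np.cos(th),-np.sin(th)],[np.sin(th),np.cos(th)]]); k=k@r.T
    return np.c_[k+c[:2],np.full(4,c[2])]
def chuck(fn,M):
    G=grad(fn)
    def f(q):
        a=sq([q[0],q[1],.074],q[2],.024); b=sq([q[0],q[1],.074],q[2],.01125)
        return -score(G,M,np.r_[a,b],np.r_[np.roll(a,-1,0),np.roll(b,-1,0)])
    r=differential_evolution(f,[(.48,.515),(-.058,-.02),(-.2-np.pi/4,-.2+np.pi/4)],seed=0,maxiter=40,popsize=12); return r.x,np.degrees(r.x[2]),r.fun
if __name__=='__main__':
    print('scene',chuck('pics/s8.png',model('scene'))); print('top',chuck('pics/t8.png',model('top')))
    cv2.imwrite('pics/x.png',0*cv2.imread('pics/s8.png'))
E
python3 ck.py
```

```text
scene (array([ 0.49652877, -0.03745098, -0.47291828]), np.float64(-27.09622122474404), np.float64(-64.3355772039014))
top (array([ 0.50355312, -0.04892087, -0.69276698]), np.float64(-39.692624131243846), np.float64(-64.15052986431456))
```

```bash
cat > br.py <<'E'
from ck import *
import sys
def brush(fn,cam,o):
    G=grad(fn); M=model(cam); Rm=R.from_quat(o['tool_rot']).as_matrix(); tx,ty=Rm[:,0],Rm[:,1]; z=np.array([0,0,1.]); p=o['eef_pos']+.019*z
    def f(q):
        t,a,r=q; ax=np.cos(t)*z+np.sin(t)*tx; n=np.cos(t)*tx-np.sin(t)*z; c=p+a*ax+r*n
        v=M[3][:3,3]-(c-.0425*ax); w=np.cross(ax,v); w/=np.linalg.norm(w); u=np.cross(w,ax)
        if u@v<0:u=-u
        A=[];B=[]
        for s in (1,-1): A.append(c-.0225*ax+s*.023*w);B.append(c-.0625*ax+s*.023*w)
        for s in (1,-1): A.append(c-.0685*ax+s*.0105*w);B.append(c-.095*ax+s*.0105*w)
        A,B=A[:2],B[:2]
        for h,rad in ((-.0625,.0235),(-.0685,.024)):
            ph=np.linspace(-1.2,1.2,7); P=[c+h*ax+rad*(np.cos(k)*u+np.sin(k)*w) for k in ph]
            A+=P[:-1];B+=P[1:]
        return -score(G,M,A,B)
    for a0 in (None,):
        r=differential_evolution(f,[(-.2,.2),(-.025,.005),(-.012,.012)],seed=0,maxiter=40,popsize=12); print(cam,r.x,r.fun)
    for t in (-.1,-.05,0,.05,.1):
        r=differential_evolution(lambda q:f([t,q[0],q[1]]),[(-.025,.005),(-.012,.012)],seed=0,maxiter=25); print(t,r.x,r.fun)
if __name__=='__main__':
    np.set_printoptions(precision=4,suppress=True)
    brush('pics/s8.png','scene',bot.get_obs())
E
python3 br.py
```

```text
scene [-0.1207  0.0004 -0.0067] -126.43405062271412
-0.1 [-0.0001 -0.0056] -126.09955938144957
-0.05 [-0.0003 -0.0029] -125.26335341376118
0 [ 0.0001 -0.0015] -124.74088641240508
0.05 [0.0001 0.0004] -124.40969334747841
0.1 [-0.0017  0.0065] -123.19513717474767
```

Run:
```python
from h import *
np.set_printoptions(linewidth=220)
g=cv2.cvtColor(cv2.imread('pics/w8.png'),cv2.COLOR_BGR2GRAY).astype(int)
for r in (200,210,222,236,250,275,290,305,318):
    p=g[r-1:r+2].mean(0).astype(int); print(r,p[264:380:2])
```

```text
200 [179 178 180 178 181 178 178 181 184 179 171 146 165 175 164 180 162 101  66  56  56  58  55  59  55  54  56  55  54  53  54  51  51  50  50  49  50  50  49  63 104 144 115  66  57  58  69 113 121 120 119 118 119 120
 120 119 118 122]
210 [182 181 184 184 177 178 178 180 178 181 176 185 198 109  54  55  59  58  57  55  54  54  54  55  52  55  55  54  55  55  54  53  47  48  47  49  46  46  46  48  46  46  47  47 100 122  67  63 110 123 121 119 121 122
 120 120 119 118]
222 [174 174 172 174 176 177 176 177 177 178 165  80  58  67  73  75  71  72  99 131 165 189 192 194 194 194 194 193 194 193 193 194 195 196 194 193 184 163 123  74  49  47  50  49  47  47  67  59  56  84 120 118 117 120
 122 121 123 123]
236 [182 178 178 176 173 171 175 179 156  79  65  66 106 184 193 205 135  67  65  67  62  62  61  61  60  62  62  62  60  59  61  59  61  61  59  60  56  59  57  57  64 150 192 191 162  71  49  45  46  99 165 173 163 163
 168 175 174 176]
250 [181 179 176 177 178 176 177 134  82  87  88  87  83  69  49  60  61  61  62  60  61  60  60  61  61  61  59  59  60  60  58  59  57  58  60
[... 173 characters left out ...]
3 90 91 90 90 91 88 88 92 90 90 91 89 90 90 87 87 88 83 82 66 38 63 79 79 79 79 79 65 41 40 41 43 35]
290 [ 45  44  45  42  45  42  42  39  75 131 105  51  44  67  86  88  91  95  93  94  92  95  93  93  94  94  93  93  92  90  96  93  93  93  92  92  95  91  93  92  92  92  88  83  57  43  58 123 119  54  39  37  39  38
  37  39  38  35]
305 [38 35 41 37 39 39 39 38 35 35 38 47 43 62 82 86 88 93 92 92 92 94 93 93 88 96 95 92 93 92 93 92 94 92 95 92 90 91 92 93 95 91 85 77 51 41 41 31 35 34 33 33 29 35 35 35 32 37]
318 [30 31 36 34 36 34 36 34 32 31 29 44 44 55 80 85 91 91 90 91 89 92 91 93 92 91 91 93 93 92 91 91 90 91 91 92 89 92 93 93 92 88 83 75 39 45 36 29 32 29 30 26 27 36 34 34 30 31]
```

```bash
cat > fit2.py <<'E'
from h import *
from scipy.optimize import least_squares
def fit(o,hb,rin=.019):
    M=model('wrist',o); p=o['eef_pos']+np.array([0,0,.019])
    Rm=R.from_quat(o['tool_rot']).as_matrix(); tx,ty=Rm[:,0],Rm[:,1]; z=np.array([0,0,1.])
    def res(q):
        t,a,r=q; ax=np.cos(t)*z+np.sin(t)*tx; n=np.cos(t)*tx-np.sin(t)*z; c=p+a*ax+r*n
        f=lambda h,rr,y=0: proj(M,c+h*ax+rr*n+y*ty)
        w=lambda h,rr: abs(f(h,rr,.013)[0]-f(h,rr,-.013)[0])
        return np.array([f(.0225,.013)[1]-271,f(.0225,-.013)[1]-323.5,f(-.0225,.013)[1]-231,f(-.0225,rin)[1]-217,f(hb,.024)[1]-190.5,w(.0225,.013)-63,w(.0225,-.013)-59.5,w(-.0225,.013)-48])
    s=least_squares(res,[0,0,0],x_scale=[.1,.005,.005],loss='soft_l1'); return s.x,res(s.x)
np.set_printoptions(precision=4,suppress=True)
o=bot.get_obs()
for hb in (-.0625,-.0685): print(fit(o,hb))
E
python3 fit2.py
```

```text
(array([ 0.039 , -0.0124, -0.0023]), array([-0.281 ,  0.4122, -2.0348,  1.7254, -0.117 , -0.0483,  0.0943,
       -0.751 ]))
(array([ 0.0562, -0.0126, -0.0025]), array([-0.6094,  0.6524, -0.8911,  2.8474, -0.3774, -0.2114,  0.1347,
       -0.9003]))
```

```bash
python3 -c "
from h import *
delta([.491,-.0355,.183],np.radians(154))"
```

```text
delta cm [0.84 0.25 9.07] twist 0.033 yaw 155.9 pos [ 0.4975 -0.0412  0.2737] j [-0.08  0.22  0.09  1.44 -0.    0.34]
```

Emit:
send_rows(
  motion="1 0.8 0.3 2 0.033; 1 0.8 0.3 5 0.033; 1 0.8 0.3 7.5 0.033; 1 0.8 0.3 8.6 0.033; 1 0.8 0.3 8.6 0.033",
)

```text
clock: 13.4
eef_pos: [0.49, -0.0351, 0.1861]
tool_rot: [0.225, 0.974, -0.0, -0.002]
ft_force: [0.1, -0.1, -2.0]
grip_width: 0.0251
grasp_force: 61.5
```

Emit:
send_rows(
  motion="1 0 0 0.2 0; 1 0 0 0.4 0; 1 0 0 0.6 0; 1 0 0 0.8 0; 1 0 0 0.8 0",
)

```text
clock: 13.9
eef_pos: [0.4909, -0.0343, 0.1795]
tool_rot: [0.224, 0.974, 0.0, 0.0]
ft_force: [-1.5, -0.2, -2.0]
grip_width: 0.0255
grasp_force: 61.5
```

Emit:
send_rows(
  motion="1 0 0 0.2 0; 1 0 0 0.4 0; 1 0 0 0.6 0; 1 0 0 0.8 0; 1 0 0 0.8 0",
)

```text
clock: 14.4
eef_pos: [0.4907, -0.0343, 0.1711]
tool_rot: [0.224, 0.974, -0.0, -0.0]
ft_force: [-0.0, 0.2, -2.6]
grip_width: 0.0251
grasp_force: 61.5
```

Emit:
send_rows(
  motion="1 0 0 0.15 0; 1 0 0 0.3 0; 1 0 0 0.45 0; 1 0 0 0.45 0",
)

```text
clock: 14.8
eef_pos: [0.4908, -0.0344, 0.1667]
tool_rot: [0.224, 0.974, -0.0, -0.0]
ft_force: [-0.0, 0.2, -2.2]
grip_width: 0.0254
grasp_force: 61.5
```

Emit:
send_rows(
  motion="1 0 0 0.15 0; 1 0 0 0.3 0; 1 0 0 0.45 0; 1 0 0 0.45 0",
)

```text
clock: 15.2
eef_pos: [0.4907, -0.0343, 0.1622]
tool_rot: [0.224, 0.974, -0.0, -0.0]
ft_force: [0.5, -0.2, -1.6]
grip_width: 0.0254
grasp_force: 61.5
```

Emit:
send_rows(
  motion="1 0 0 0.15 0; 1 0 0 0.3 0; 1 0 0 0.4 0; 1 0 0 0.4 0",
)

```text
clock: 15.6
eef_pos: [0.4909, -0.0343, 0.1584]
tool_rot: [0.224, 0.974, 0.0, -0.0]
ft_force: [0.6, -0.3, -0.1]
grip_width: 0.0253
grasp_force: 61.5
```

Emit:
send_rows(
  motion="1 0 0 0.1 0; 1 0 0 0.2 0; 1 0 0 0.2 0",
)

```text
clock: 15.9
eef_pos: [0.4915, -0.0345, 0.1567]
tool_rot: [0.224, 0.974, 0.0, 0.001]
ft_force: [1.9, -0.9, -1.2]
grip_width: 0.0253
grasp_force: 61.7
```

Emit:
send_rows(
  motion="1 0 0 0.1 0; 1 0 0 0.2 0; 1 0 0 0.2 0",
)

```text
clock: 16.2
eef_pos: [0.492, -0.0346, 0.1551]
tool_rot: [0.225, 0.974, -0.0, 0.001]
ft_force: [2.3, -1.0, 1.5]
grip_width: 0.0252
grasp_force: 62.1
```

Emit:
send_rows(
  motion="1 -0.1 0 0 0; 1 -0.2 0 0 0; 1 -0.25 0 0 0; 1 -0.25 0 0.1 0; 1 -0.25 0 0.1 0",
)

```text
clock: 16.7
eef_pos: [0.4928, -0.0355, 0.1528]
tool_rot: [0.224, 0.974, -0.0, -0.001]
ft_force: [1.6, -1.2, -1.8]
grip_width: 0.0251
grasp_force: 61.6
```

Emit:
send_rows(
  motion="1 0 0 0.1 0; 1 0 0 0.2 0; 1 0 0 0.2 0",
)

```text
clock: 17.0
eef_pos: [0.4929, -0.0355, 0.1511]
tool_rot: [0.224, 0.974, -0.0, -0.0]
ft_force: [1.5, -1.1, -2.8]
grip_width: 0.0254
grasp_force: 61.6
```

Emit:
send_rows(
  motion="1 0 0 0.1 0; 1 0 0 0.2 0; 1 0 0 0.3 0; 1 0 0 0.3 0",
)

```text
clock: 17.4
eef_pos: [0.493, -0.0355, 0.1482]
tool_rot: [0.224, 0.974, -0.0, -0.0]
ft_force: [1.4, -1.4, -2.4]
grip_width: 0.0253
grasp_force: 61.6
```

Emit:
send_rows(
  motion="1 -0.05 0 0.1 0; 1 -0.05 0 0.2 0; 1 -0.05 0 0.3 0; 1 -0.05 0 0.3 0",
)

```text
clock: 17.8
eef_pos: [0.4933, -0.0356, 0.1451]
tool_rot: [0.224, 0.974, -0.0, -0.0]
ft_force: [-0.3, -0.2, -2.5]
grip_width: 0.0252
grasp_force: 61.6
```

Emit:
send_rows(
  motion="1 0 0 0.1 0; 1 0 0 0.2 0; 1 0 0 0.3 0; 1 0 0 0.3 0",
)

```text
clock: 18.2
eef_pos: [0.4935, -0.0356, 0.1422]
tool_rot: [0.224, 0.974, -0.0, -0.0]
ft_force: [0.3, -0.5, -2.3]
grip_width: 0.0255
grasp_force: 61.5
```

Emit:
send_rows(
  motion="1 0 0 0.1 0; 1 0 0 0.2 0; 1 0 0 0.3 0; 1 0 0 0.3 0",
)

```text
clock: 18.6
eef_pos: [0.4938, -0.0358, 0.1399]
tool_rot: [0.224, 0.974, -0.0, 0.0]
ft_force: [-1.6, 0.1, 2.7]
grip_width: 0.0255
grasp_force: 62.2
```

Emit:
send_rows(
  motion="1 0 0 0.1 0; 1 0 0 0.2 0; 1 0 0 0.2 0",
)

```text
clock: 18.9
eef_pos: [0.494, -0.0358, 0.1383]
tool_rot: [0.225, 0.974, -0.0, 0.001]
ft_force: [-1.6, -1.2, 4.8]
grip_width: 0.0255
grasp_force: 62.5
```

Emit:
send_rows(
  motion="1 0 0 0.1 0; 1 0 0 0.2 0; 1 0 0 0.2 0",
)

```text
clock: 19.2
eef_pos: [0.4938, -0.0358, 0.1355]
tool_rot: [0.225, 0.974, -0.0, 0.0]
ft_force: [-0.1, -1.2, 0.6]
grip_width: 0.0255
grasp_force: 61.9
```

Emit:
send_rows(
  motion="1 0 0 0.1 0; 1 0 0 0.2 0; 1 0 0 0.3 0; 1 0 0 0.3 0",
)

```text
clock: 19.6
eef_pos: [0.4937, -0.0358, 0.1316]
tool_rot: [0.224, 0.974, -0.0, -0.0]
ft_force: [1.6, -1.8, -3.7]
grip_width: 0.0255
grasp_force: 61.1
```

Emit:
send_rows(
  motion="1 0 0 0.1 0; 1 0 0 0.2 0; 1 0 0 0.3 0; 1 0 0 0.3 0",
)

```text
clock: 20.0
eef_pos: [0.4939, -0.0358, 0.1296]
tool_rot: [0.225, 0.974, -0.0, 0.0]
ft_force: [2.1, -2.8, -1.1]
grip_width: 0.0253
grasp_force: 61.7
```

Emit:
send_rows(
  motion="1 0 0 0.1 0; 1 0 0 0.2 0; 1 0 0 0.2 0",
)

```text
clock: 20.3
eef_pos: [0.4941, -0.0359, 0.1292]
tool_rot: [0.225, 0.974, -0.0, 0.001]
ft_force: [-1.3, -2.4, 9.2]
grip_width: 0.0256
grasp_force: 63.2
```

Emit:
send_rows(
  motion="1 0 0 0.1 0; 1 0 0 0.1 0; 1 0 0 0.1 0",
)

```text
clock: 20.6
eef_pos: [0.4942, -0.0359, 0.1291]
tool_rot: [0.225, 0.974, 0.0, 0.001]
ft_force: [-1.8, -2.9, 14.3]
grip_width: 0.0253
grasp_force: 64.0
```

Emit:
send_rows(
  motion="1 0 0 0.1 0; 1 0 0 0.1 0; 1 0 0 -0.1 0; 1 0 0 -0.2 0; 1 0 0 -0.2 0",
)

```text
clock: 21.1
eef_pos: [0.4942, -0.0359, 0.1291]
tool_rot: [0.225, 0.974, -0.0, 0.001]
ft_force: [-0.6, -4.2, 7.5]
grip_width: 0.0256
grasp_force: 62.4
```

Emit:
send_rows(
  motion="0.4 0 0 0 0; 0 0 0 0 0; 0 0 0 0 0; 0 0 0 0 0",
)

```text
clock: 21.5
eef_pos: [0.4929, -0.0351, 0.1277]
tool_rot: [0.224, 0.975, 0.0, -0.001]
ft_force: [0.0, -0.4, 0.3]
grip_width: 0.043
grasp_force: 0.0
```

Emit:
send_rows(
  motion="0 0 0 -2 0; -0.3 0 0 -6 0; -0.5 0 0 -10 0; -0.5 0 0 -12 0; -0.5 0 0 -12 0",
)

```text
clock: 22.0
eef_pos: [0.4955, -0.0355, 0.2516]
tool_rot: [0.224, 0.975, 0.001, 0.003]
ft_force: [1.2, 0.3, -1.1]
grip_width: 0.0641
grasp_force: 0.0
```

Run:
```python
from br import *
np.set_printoptions(precision=4,suppress=True,linewidth=200)
o=bot.get_obs(); print(o['eef_pos'],o['ft_force'],o['grip_width'])
w,o=shot('wrist','w9'); s,_=shot('scene','s9')
for c in ('wrist','scene'): print([(np.round(d['rect']),round(d['conf'],2)) for d in boxes_of(c,'brush_grip')[:3]])
M=model('wrist',o)
c=np.array([.4966,-.038,.074]); z=np.array([0,0,1.]);
print('pred blocktop',proj(M,c+.091*z),'grip',proj(M,c+.0685*z),'base',proj(M,c))
# fit in scene around chuck axis, both tilts
G=grad('pics/s9.png'); Ms=model('scene')
def f(q):
    ax=np.array([q[3],q[4],1]);ax/=np.linalg.norm(ax); b=np.array([q[0],q[1],.074+q[2]])
    v=Ms[3][:3,3]-b; w_=np.cross(ax,v); w_/=np.linalg.norm(w_); u=np.cross(w_,ax)
    A=[];B=[]
    for sg in (1,-1): A.append(b+.006*ax+sg*.023*w_);B.append(b+.046*ax+sg*.023*w_)
    for h,rad in ((0.,.024),(.006,.024),(.046,.023)):
        ph=np.linspace(-1.2,1.2,7) if h<.04 else np.linspace(-1.2,1.2,7)+np.pi
        P=[b+h*ax+rad*(np.cos(k)*u+np.sin(k)*w_) for k in ph]; A+=P[:-1];B+=P[1:]
    return -score(G,Ms,A,B)
r=differential_evolution(f,[(.485,.508),(-.05,-.026),(-.01,.03),(-.15,.15),(-.15,.15)],seed=0,maxiter=60); print(r.x,r.fun)
```

```text
[ 0.4955 -0.0355  0.2516] [ 1.1649  0.2732 -1.0659] 0.06412462948050247
[]
[(array([292., 161.,  15.,  33.]), 0.81)]
pred blocktop [318.2967 203.9553] grip [318.4077 194.6321] base [318.6574 173.6691]
[ 0.4868 -0.0442 -0.0041  0.1481  0.0588] -110.91387316831359
```

Run:
```python
from h import *
np.set_printoptions(precision=1,suppress=True,linewidth=220)
Ms=model('scene')
def pts(q,b,t=(0,0)):
    ax=np.array([t[0],t[1],1.]);ax/=np.linalg.norm(ax); P=[]
    for h in (.0,.006,.046):
        for k in np.linspace(0,6.28,24): P.append(b+np.array([0,0,q])+h*ax+.0235*np.array([np.cos(k),np.sin(k),0]))
    for k in np.linspace(0,6.28,5)[:4]+.785-.46: P.append(b+np.array([0,0,q])+.091*ax+.0184*np.array([np.cos(k),np.sin(k),0]))
    return np.array(P)
b=np.array([.4966,-.038,.074])
for q in (0,.008,.016):
    u=np.array([proj(Ms,p) for p in pts(q,b)]); print(q,(u.min(0)+u.max(0))/2,u.max(0)-u.min(0))
g=cv2.cvtColor(cv2.imread('pics/w9.png'),cv2.COLOR_BGR2GRAY).astype(int)
print('col', g[130:240,314:323].mean(1).astype(int)[::2])
for r in (190,204,212): print(r,g[r-1:r+2,270:370].mean(0).astype(int)[::2])
from workcell import bot
# wrist predictions via saved pose = current
M=model('wrist',bot.get_obs()); tx=R.from_quat(bot.get_obs()['tool_rot']).as_matrix()[:,0]
for q in (0,.016): print(q,[proj(M,b+np.array([0,0,h+q])+s*tx) for h,s in ((.091,.013),(.091,-.013),(.046,.013),(.046,.019),(0,.024))])
```

```text
0 [289.7 162.7] [18.1 33.1]
0.008 [289.4 160.8] [18.2 33.3]
0.016 [289.2 158.9] [18.3 33.6]
col [198 209 213 217 218 219 220 204 109  85 104 155  86  54  58  57  72  80 179 221 221 207 104  67  69  69  70  70  76 104 125 136 138 115  97  98  97  98  97  95  95  95  94  87  72  79  79  78  78  81  84  90  98 103
 110]
190 [171 171 163 139 158 169 167 169 170 170 170 176 155  71  99 180 142 120 140 140 139 141 137 138 135 109  96  97  94  97  95  91  86 161 177  95  58 110 113 111 111 113 114 109 112 108 110 113 112 107]
204 [175 173 171 171 167 144 144 162 166 167 169 167 169 171 168 166 135  86  96  95 101  98  95  96  97  96  97  97  93  96  97  93  83  97 108 104  95  89  76  67  57  54  58  72 110 113 114 112 113 114]
212 [174 169 171 174 173 173 163 138 155 162 156 154 148 160 165 165 154  92  92  98  96  97  94  96  96  95  94  93  94  94  94  93  81  58  52  55  54  58  62  61  61  61  58  54  65 107 117 114 114 114]
0 [array([320.4, 194.2]), array([320.4, 226.1]), array([320.5, 178.4]), array([320.5, 171.8]), array([320.6, 156. ])]
0.016 [array([320.3, 201.3]), array([320.3, 235.1]), array([320.5, 183.5]), array([320.5, 176.5]), array([320.5, 159.2])]
```

Run:
```python
from h import *
from scipy.optimize import least_squares
np.set_printoptions(precision=4,suppress=True,linewidth=220)
vision.camera('wrist'); w,o=shot('wrist','w10'); print(o['eef_pos'],R.from_quat(o['tool_rot']).as_matrix()[:,2],np.abs(o['joint_vel']).max())
g=cv2.cvtColor(w,cv2.COLOR_RGB2GRAY).astype(float); p=g[:,315:324].mean(1); d=np.diff(p)
pk=[(i+.5,round(d[i])) for i in range(135,235) if abs(d[i])>9 and abs(d[i])==abs(d[i-2:i+3]).max()]; print(pk)
q=g[200:208].mean(0); d=np.diff(q); print([(i+.5,round(d[i])) for i in range(270,370) if abs(d[i])>8 and abs(d[i])==abs(d[i-2:i+3]).max()])
M=model('wrist',o); Rm=R.from_quat(o['tool_rot']).as_matrix(); tx,ty=Rm[:2,0],Rm[:2,1]
b=np.array([.4966,-.038,.074]); tx3=np.r_[tx,0]; z=np.array([0,0,1.])
for t in (-.06,0,.06):
    ax=np.cos(t)*z+np.sin(t)*tx3; n=np.cos(t)*tx3-np.sin(t)*z
    print(t,[round(proj(M,b+h*ax+s*n)[1],1) for h,s in ((.091,.013),(.091,-.013),(.046,.013),(.046,.019),(.006,.023),(0,.024))])
```

```text
[ 0.4925 -0.0355  0.2465] [-0.0039  0.0004 -1.    ] 0.003950823698683677
[(150.5, -54), (158.5, -41), (171.5, 57), (179.5, -62), (193.5, 16), (198.5, -10)]
[(278.5, -10), (299.5, -24), (339.5, -11), (343.5, 13)]
-0.06 [np.float64(201.5), np.float64(232.1), np.float64(181.7), np.float64(175.3), np.float64(158.9), np.float64(156.4)]
0 [np.float64(194.3), np.float64(226.2), np.float64(178.5), np.float64(171.9), np.float64(158.2), np.float64(156.0)]
0.06 [np.float64(187.0), np.float64(220.0), np.float64(175.2), np.float64(168.5), np.float64(157.6), np.float64(155.8)]
```

```bash
python3 -c "
from workcell import workorder
print(workorder.job_done())"
```

```text
the job is handed in; nothing more can be done
None
```

The job is handed in: the bail lies flat in the tray beside the other one, and the wide brush is clicked home in the grey chuck. A last wrist-camera measurement put the brush upright and seated to within about a pixel. The gripper is well clear, and the judge's verdict was not returned.

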